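Set out the rivet anvil and hold the setter over it

ROBOT

A 7-joint arm with a two-finger parallel gripper is mounted at the origin on the work surface. World frame = base frame: x ahead of the robot, y to its left, z up, the work surface at z = 0. Lengths are in m, angles in rad, forces in N, time in s.
With the tool pointing down it reaches from about 0.425 to 0.875 m from the base axis. Payload 4.7 kg.
Tool frame: the origin (TCP) lies midway between the tips of the shut fingers; the grasp point (between the pads) lies 19 mm behind it; z points along the fingers, y is the line along which they close (so a half turn about z gives the same grasp; the last joint's range is limited). The gripper opens to 87 mm and grips with 3 to 60 N. Pads are 19 mm wide; open, the fingers measure 117 mm over their backs; the gripper's body (75 mm by 190 mm) begins 51 mm behind the grasp point.
Start: joints at [1.282, 0.321, -0.07, 1.45, 0.023, 1.371, -0.057], TCP at [0.194, -0.62, 0.223] pointing down, gripper open.
Joint ranges: [-2.86, 2.86], [-0.3, 2.09], [-1.38, 1.24], [0.06, 2.45], [-1.56, 4.7], [0.09, 2.05], [-2.69, 2.69]. Speed limits (rad/s): [2.57, 2.57, 3.14, 3.14, 3.14, 3.14, 3.14].

INTERFACE

Orientations are given as a rotation vector (axis times angle).
In Python, from bench import ctrl gives the robot as it stands. The module is installed in compiled form; this text tells all that it offers.
- The arm moves only by the tool carry_out, never from a script. Its argument "steps" is a list of rows, each a list of 7 numbers: the turn, a rotation vector about the world's x, y, z in degrees, then the shift along the world's x, y, z in cm, then the opening, from 0 (shut) to 1 (fully open). A call has 1 to 12 rows; each row is the pose to reach, as a shift and turn from the pose commanded when the call began; what a row does not reach only later rows make up. A row lasts 1/10 s, in which the tool goes at most 50 mm and 8.59 degrees, less where a joint would pass 70% of its speed; a pose out of reach is approached as far as the arm can. A call with a gripper value outside its range is refused whole. The fingers move at their own pace and stop on an object; "squeeze" is the grip in N (left out, the last holds). Time passes only in rows, so rows that repeat a pose let the fingers close. It gives the time, the measured TCP pose, the force, the opening and the grip force at its end, in the units of the state.
- ctrl.get_state(): the state, without advancing time (a new reading comes with each control period).
- ctrl.get_image(name): name is "scene" or "top" or "wrist"; returns a dict with "pixels" (480x640x3 uint8, red, green, blue), "camera_matrix" (3x3 intrinsics, pixels), "cam_to_world" (4x4, takes a point from camera to world coordinates); the wrist camera has in their place "T_tool_cam" (4x4, takes a point from camera to tool coordinates, whose origin is the TCP and whose axes are the flange's). Camera axes: x right, y down, z forward; pixel columns grow to the right and rows downward; lengths in m; the calibration is good to about 2 mm. A picture is of the moment at which its call begins: read the wrist's pose just before it. There is no depth.
- ctrl.close_job(): hands the job in; it is judged then, once.
The state is a dict: "time": time; "joint_positions": joint angles; "qd": joint speeds; "joint_torque": joint torques, N m; "position": TCP position; "tool_rot": TCP orientation; "ft_force": force on the tool from outside, world axes, zero at the start; "torque": the same for the moment, N m; "grip_width": opening from 0.0 (shut) to 1.0 (fully open); "grip_force": force on a finger pad.
Only numpy, scipy, OpenCV 4.12 (cv2) and the standard library are available. Lean on these libraries where they do the work, as an engineer would, in place of code of your own. Each camera call takes 0.05 s, during which the arm holds its last target. There are 200 camera calls.

TASK

Get ready to set a rivet: first pick the solid round anvil out of the cluttered tray and stand it flat on the stone slab, near the slab's middle, and let go of it. Then draw the rivet setter (the plain straight steel rod) out of its leaning hole in the wooden rack, turn it upright with its lower tip still down, and finish holding it still in the gripper with the tip straight above the middle of the anvil, about 3 cm clear of it. Leave the other tray parts in the tray, the other tools in the rack and the glue and spool where they are.

Things in the scene. Friction and masses are not known exactly. Their poses are not given: they have to be found in the camera images.
- anvil: rivet anvil: solid steel disc, 34 mm diameter, 22 mm high, plain flat top without a hole; starts upright on the tray's floor among four other small steel parts, in any of the tray's five spots. Origin: centre of its underside, z up. The only solid flat-topped round part that wide. 0.11 to 0.2 kg
- anvil_top (a point): centre of the anvil's upper face, 22 mm above its underside
- die: square steel block 28 x 28 x 20 mm in the tray, to be left in it; origin at the centre of its underside
- collar: steel ring, 34 mm outside, 20 mm bore, 13 mm high, in the tray, to be left in it; origin at the centre of its underside
- slug: small steel disc, 20 mm diameter, 14 mm high, in the tray, to be left in it; origin at the centre of its underside
- cone: steel cone, 32 mm wide at the foot, 32 mm high, in the tray, to be left in it; origin at the centre of its underside
- tray: green open tray fixed to the table on the left or right, outside 240 mm (its x) x 170 mm (its y) x 45 mm high, walls 6 mm and floor 6 mm thick; origin at the centre of its underside. The five parts stand near its middle and near (+-65, +-40) mm in its x and y: more room beside a part along its x than its y
- slab: grey stone slab fixed to the table, 140 x 140 mm, 30 mm high, straight ahead of the robot; origin at the centre of its underside, so its top is 30 mm above the origin
- rack: fixed wooden tool block on the other side from the tray, 208 mm wide (its y), with three round blind holes in a row along its y, 60 mm apart, some 15 mm wide, 40 mm deep. The holes' upper ends lean 0.70 rad (40 degrees) from vertical to the rack's -x, roughly towards the robot. Origin on the table under the middle; middle hole's mouth at x -32, z 56 mm
- setter: rivet setter: straight steel rod without head or handle, 120 mm long, lower 50 mm 12 mm thick, upper 70 mm 16 mm thick, in any one of the rack's holes. Origin: centre of its lower (working) tip, z along the rod to its upper end. At the start 40 mm is in the hole, loose, leaning 0.78 rad (4 to 5 degrees more than the hole), 80 mm stands out. 0.11 to 0.2 kg
- setter_grip (a point): point on the setter's axis in the thick part, 85 mm from the tip: a good place to grip
- awl: awl with a pear-shaped wooden handle 34 mm wide, 103 mm long in all, in another hole of the rack; to be left there; origin at its lower tip, z along it upwards
- punch: short steel punch, 80 mm long with a broad round head 34 mm wide and 18 mm thick, in another hole of the rack; to be left there; origin at its lower tip, z along it upwards
- glue: glue bottle, 36 mm wide, 100 mm high, standing beyond the slab; leave it standing; origin at the centre of its underside
- spool: wooden spool, 48 mm wide, 60 mm high, standing beyond the slab; leave it standing; origin at the centre of its underside
Things that resemble listed ones, but are neither listed nor needed, are in the scene too. What is shaped like the setter but purple or turquoise is not meant. There is more than one size of the slab; the job needs the larger.

How it is judged:
On the way, in this order (a step that is already met when the one before it is completed fails the run):
1. the anvil stands on the slab near its middle, let go (x of anvil in the frame of slab between -0.04 and 0.04 m and y of anvil in the frame of slab between -0.04 and 0.04 m and z of anvil in the frame of slab between 0.026 and 0.034 m and angle between anvil's own z axis and vertical below 0.1 rad and z of anvil_top in the frame of slab above 0.045 m and linear speed of anvil below 0.03 m/s and contact force between anvil and the fingers below 0.2 N), for 0.2 s.
2. the setter is drawn out of its hole and held raised in the gripper (height (world z) of setter above 0.06 m and contact force between setter and the fingers above 1 N and contact force between setter and rack below 0.1 N), for 0.2 s.
At the end, for the whole second after the job is handed in: Anvil flat, still, released on the slab, within 40 mm of its middle each way. Setter gripped, still, tip down, within 8 degrees of upright, tip within 12 mm sideways of the anvil's centre, 8 to 60 mm above it. Other parts in the tray; awl, punch, glue, spool within 25 mm of their start (all of step 1 and angle between setter's own z axis and vertical below 0.14 rad and horizontal distance between setter and anvil_top below 0.012 m and z of setter in the frame of slab between 0.06 and 0.112 m and contact force between setter and the fingers above 2 N and contact force between setter and anvil below 0.1 N and contact force between setter and rack below 0.1 N and linear speed of setter below 0.03 m/s and angular speed of setter below 0.2 rad/s and x of die in the frame of tray between -0.12 and 0.12 m and y of die in the frame of tray between -0.085 and 0.085 m and height (world z) of each of die, collar, slug, cone below 0.045 m and x of collar in the frame of tray between -0.12 and 0.12 m and y of collar in the frame of tray between -0.085 and 0.085 m and x of slug in the frame of tray between -0.12 and 0.12 m and y of slug in the frame of tray between -0.085 and 0.085 m and x of cone in the frame of tray between -0.12 and 0.12 m and y of cone in the frame of tray between -0.085 and 0.085 m and distance of each of awl, punch, glue, spool from where it was at the start of the episode below 0.025 m); the arm keeps its last pose, push and grip.
It fails at once if another part is taken out of the tray (height (world z) of any of die, collar, slug, cone above 0.08 m).
It fails at once if another rack tool is drawn out, or the glue or spool is knocked away (distance of any of awl, punch, glue, spool from where it was at the start of the episode above 0.03 m).
It also fails if it takes over 54 s, if anything falls off the work surface, if the arm or the gripper's body presses on something with over 40 N, if the wrist force passes 120 N, or if a joint passes its speed limit or range.

## Working session

There is one attempt and no reset: what is moved stays moved. The work goes in short steps, Python scripts to look and compute and a tool call to move; the robot and the scene stay as the last step left them, time stands still between calls to the robot, and variables do not carry over. Pictures are saved under pics/ and viewed, at most 10 in all, crops included, and the job is handed in when it is done.

Besides the shell and the picture viewer there is one more tool, called after "Emit:" by a JSON object that holds its "name" and its "arguments". carry_out: Moves the arm, as the interface text tells. Its arguments: {"type":"object","properties":{"steps":{"type":"array","items":{"type":"array","items":{"type":"number"}}},"squeeze":{"type":"number"}},"required":["steps"]}

```bash
mkdir -p pics; cat > h.py <<'E'
import numpy as np, cv2, pickle
from bench import ctrl
from scipy.spatial.transform import Rotation as R
def snap(n,f):
    s=ctrl.get_state(); im=ctrl.get_image(n); cv2.imwrite(f'pics/{f}.png',im['pixels'][:,:,::-1])
    if n=='wrist':
        T=np.eye(4);r=np.array(s['tool_rot']);T[:3,:3]=R.from_rotvec(r).as_matrix() if r.size==3 else R.from_quat(r).as_matrix();T[:3,3]=s['position'];M=T@np.array(im['T_tool_cam'])
    else: M=np.array(im['cam_to_world'])
    pickle.dump((np.array(im['camera_matrix']),M),open(f'pics/{f}.pkl','wb'))
def ray(f,u,v):
    K,M=pickle.load(open(f'pics/{f}.pkl','rb')); return M[:3,3],M[:3,:3]@np.linalg.inv(K)@[u,v,1]
def atz(f,u,v,z):
    o,d=ray(f,u,v); return o+d*(z-o[2])/d[2]
def proj(f,p):
    K,M=pickle.load(open(f'pics/{f}.pkl','rb')); q=K@(np.linalg.inv(M)@np.append(p,1))[:3]; return q[:2]/q[2]
def tri(obs):
    A=0;b=0
    for f,u,v in obs:
        o,d=ray(f,u,v);d=d/np.linalg.norm(d);P=np.eye(3)-np.outer(d,d);A=A+P;b=b+P@o
    x=np.linalg.solve(A,b); return x,[np.linalg.norm((np.eye(3)-np.outer(d/np.linalg.norm(d),d/np.linalg.norm(d)))@(x-o)) for o,d in (ray(*q) for q in obs)]
E
python3 - <<'E'
from h import *
snap('top','t0');snap('scene','s0');print(ctrl.get_state())
for f in('t0','s0'):print(pickle.load(open(f'pics/{f}.pkl','rb')))
E
```

```text
{'time': 0.1, 'joint_positions': array([ 1.28205957,  0.32176837, -0.07010565,  1.45158817,  0.02258281,
        1.37084414, -0.05687267]), 'qd': array([-5.86944627e-04, -5.61084592e-04, -1.53534672e-05, -2.26699387e-03,
       -3.00196090e-04, -3.09081590e-04,  1.40225730e-04]), 'joint_torque': array([-1.32502337e-04, -4.92569089e+01, -4.05560900e-01, -3.13397062e+01,
       -6.40646322e-02,  3.95045348e-02,  5.12594272e-05]), 'position': array([ 0.19366141, -0.6199242 ,  0.22154076]), 'tool_rot': array([-3.10386276e+00, -4.73721930e-01,  5.45702468e-04]), 'ft_force': array([-0.34751439,  0.03962414,  0.31547485]), 'torque': array([ 0.07867069, -0.00136821, -0.0295728 ]), 'grip_force': 0.0, 'grip_width': 1.004507484544806}
(array([[501.8299836 ,   0.        , 321.2659509 ],
       [  0.        , 501.8299836 , 240.00764094],
       [  0.        ,   0.        ,   1.        ]]), array([[-0.0011829 , -0.99591849,  0.0902494 ,  0.47165182],
       [-0.99988271,  0.00255605,  0.01510102, -0.011848  ],
       [-0.01527007, -0.09022095, -0.9958047 ,  0.98103039],
       [ 0.        ,  0.        ,  0.        ,  1.        ]]))
(array([[612.47682437,   0.        , 310.75962374],
       [  0.        , 612.47682437, 233.10126889],
       [  0.        ,   0.        ,   1.        ]]), array([[-0.37546472,  0.77361635, -0.51043509,  1.09722455],
       [ 0.92683183,  0.31517547, -0.2040764 ,  0.19920099],
       [ 0.00299978, -0.54971098, -0.83534953,  0.99976501],
       [ 0.        ,  0.        ,  0.        ,  1.        ]]))
```

View pics/t0.png

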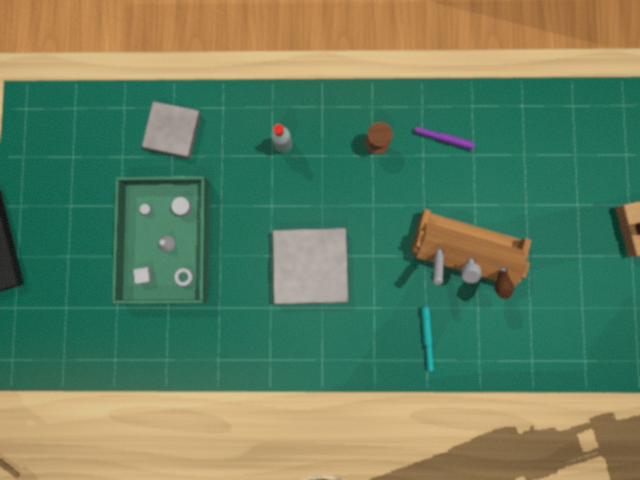

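View pics/s0.png

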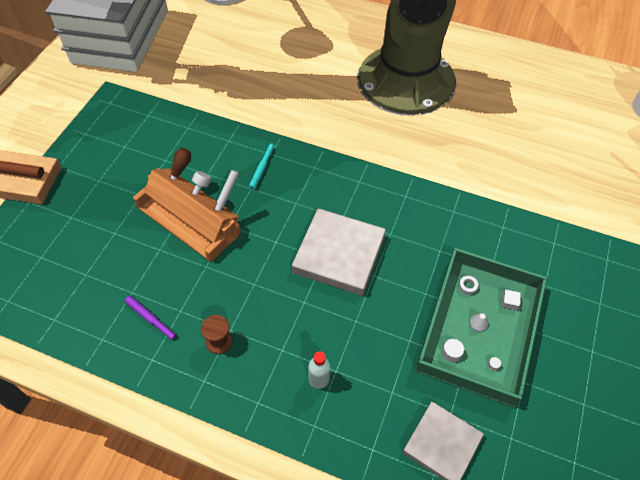

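The top view shows the anvil (wide plain disc) at (180,206), the setter at (438,267) in the left-hand rack hole, the larger slab at (310,266), the glue at (281,138) and the spool at (379,138). The scene view shows the anvil at (453,348) and the setter at (228,188). I'll enlarge both views for precise points.

```bash
python3 - <<'E'
from h import *
t=cv2.imread('pics/t0.png');s=cv2.imread('pics/s0.png')
c=lambda i,x,y,w,h,k:cv2.resize(i[y:y+h,x:x+w],None,fx=k,fy=k,interpolation=cv2.INTER_CUBIC)
a=np.hstack([c(t,405,225,66,66,6),c(s,190,155,66,66,6)])
b=np.hstack([c(t,157,184,48,48,4),c(s,428,324,48,48,4),c(t,265,220,96,96,2),np.zeros((192,216,3),np.uint8)])
cv2.imwrite('pics/c0.png',np.vstack([a,b]))
for z,f,p in((.028,'t0',(180,206)),(.028,'s0',(453,346)),):print(atz(f,*p,z))
print([atz('t0',*p,.03) for p in((272,230),(347,228),(348,303),(274,304))])
print(tri([('t0',180,206),('s0',453,346)]))
E
```

```text
[0.62453352 0.27481431 0.028     ]
[0.62479802 0.27111496 0.028     ]
[array([0.57727198, 0.09663213, 0.03      ]), array([ 0.58069463, -0.0465012 ,  0.03      ]), array([ 0.4387917 , -0.04755611,  0.03      ]), array([0.43701256, 0.09177945, 0.03      ])]
(array([0.62478785, 0.27263392, 0.02952759]), [np.float64(0.0017433857548140091), np.float64(0.0017433857548140685)])
```

View pics/c0.png

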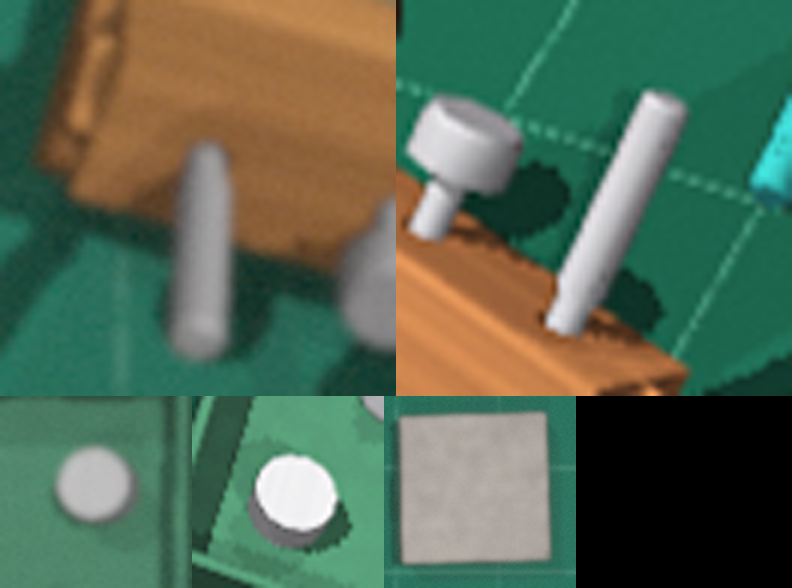

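The crops show the anvil's top centred at t0 (180.75,205.75) and s0 (453.75,348). The setter's upper face is at t0 (438.2,281.5) and s0 (234.5,172), and its mouth end at t0 (439.7,250) and s0 (218.3,209). The slab corners are clear.

```bash
python3 - <<'E'
from h import *
print(tri([('t0',180.75,205.75),('s0',453.75,348)]))
a,e1=tri([('t0',438.2,281.5),('s0',234.5,172)]);b,e2=tri([('t0',439.7,250),('s0',218.3,209)])
d=a-b;print(a,e1,b,e2,np.linalg.norm(d),d/np.linalg.norm(d),np.arccos(d[2]/np.linalg.norm(d)))
# rack long axis from its lower edge in top view ; tray long edge
for z,p,q in((.045,(118,180),(116,300)),(.045,(203,180),(203,300))):
  v=atz('t0',*q,z)-atz('t0',*p,z);print(np.degrees(np.arctan2(v[1],v[0])),atz('t0',*p,z),atz('t0',*q,z))
g=[tri([('t0',473,271),('s0',202,178)]),tri([('t0',506,288),('s0',182,154)])];print(g)
s=ctrl.get_state();T=R.from_rotvec(s['tool_rot']).as_matrix();print(T)
E
```

```text
(array([0.62577652, 0.27400011, 0.02418597]), [np.float64(0.0005218461287112879), np.float64(0.0005218461287112272)])
[ 0.47847713 -0.20152619  0.10658966] [np.float64(0.0006409947716666202), np.float64(0.0006409947716667055)] [ 0.5361411  -0.21490921  0.05603327] [np.float64(0.0009788727512752872), np.float64(0.0009788727512751966)] 0.07784719921857867 [-0.74073276  0.17191393  0.64943096] 0.8639604523918818
-178.9072677514493 [0.67229533 0.38959307 0.045     ] [0.44514695 0.38526043 0.045     ]
-178.84506011026957 [0.67157546 0.22700723 0.045     ] [0.44502553 0.22243993 0.045     ]
[(array([ 0.49655202, -0.26739104,  0.07925443]), [np.float64(0.0017965444798774912), np.float64(0.0017965444798775205)]), (array([ 0.46688508, -0.32222162,  0.09237882]), [np.float64(3.737960997504096e-05), np.float64(3.737960997499107e-05)])]
[[ 9.54472711e-01  2.98297616e-01 -6.13304302e-04]
 [ 2.98298238e-01 -9.54471174e-01  1.71452555e-03]
 [-7.39423909e-05 -1.81941545e-03 -9.99998342e-01]]
```

Emit:
{"name": "carry_out", "arguments": {"steps": [[0, 0, 45, 32.6, 40, 0, 0.58], [0, 0, 45, 32.6, 40, 0, 0.58], [0, 0, 45, 32.6, 40, 0, 0.58], [0, 0, 45, 32.6, 40, 0, 0.58], [0, 0, 45, 32.6, 40, 0, 0.58], [0, 0, 45, 32.6, 40, 0, 0.58], [0, 0, 45, 32.6, 40, 0, 0.58], [0, 0, 45, 32.6, 40, 0, 0.58], [0, 0, 45, 32.6, 40, 0, 0.58], [0, 0, 45, 32.6, 40, 0, 0.58], [0, 0, 45, 32.6, 40, 0, 0.58], [0, 0, 45, 32.6, 40, 0, 0.58]]}}

```text
time: 1.3
position: [0.5216, -0.2164, 0.2223]
tool_rot: [-2.681, -1.635, -0.002]
ft_force: [0.4, -0.7, 0.1]
grip_width: 0.576
grip_force: 0.0
```

```bash
python3 - <<'E'
from h import *
snap('wrist','w0');s=ctrl.get_state();print(s['position'],s['joint_positions'],s['grip_width'],R.from_rotvec(s['tool_rot']).as_matrix());print(pickle.load(open('pics/w0.pkl','rb')))
E
```

```text
[ 0.52004554 -0.21926955  0.22210269] [ 0.80252894  0.17255281 -0.50402665  1.6535923   0.08533028  1.33828524
 -0.19453343] 0.5830817529367738 [[ 4.61384223e-01  8.87200002e-01 -8.68764511e-04]
 [ 8.87200411e-01 -4.61384180e-01  2.61702617e-04]
 [-1.68651640e-04 -8.91513690e-04 -9.99999588e-01]]
(array([[335.43672741,   0.        , 313.94997657],
       [  0.        , 335.43672741, 240.20123881],
       [  0.        ,   0.        ,   1.        ]]), array([[ 8.88562338e-01, -4.42003361e-01, -1.22841364e-01,
         5.56977104e-01],
       [-4.58755581e-01, -8.55800493e-01, -2.39058221e-01,
        -1.49414032e-01],
       [ 5.36837677e-04,  2.68772293e-01, -9.63203595e-01,
         3.83235641e-01],
       [ 0.00000000e+00,  0.00000000e+00,  0.00000000e+00,
         1.00000000e+00]]))
```

View pics/w0.png

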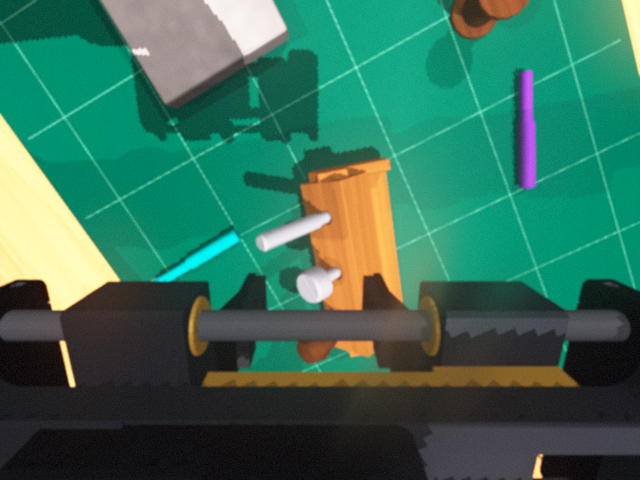

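The wrist view shows the setter's upper face at (264,243) and its mouth end at (327,218). Next I move above the anvil.

Emit:
{"name": "carry_out", "arguments": {"steps": [[0, 0, 28.7, 10.5, 49.4, -4, 0.58], [0, 0, 28.7, 10.5, 49.4, -4, 0.58], [0, 0, 28.7, 10.5, 49.4, -4, 0.58], [0, 0, 28.7, 10.5, 49.4, -4, 0.58], [0, 0, 28.7, 10.5, 49.4, -4, 0.58], [0, 0, 28.7, 10.5, 49.4, -4, 0.58], [0, 0, 28.7, 10.5, 49.4, -4, 0.58], [0, 0, 28.7, 10.5, 49.4, -4, 0.58], [0, 0, 28.7, 10.5, 49.4, -4, 0.58], [0, 0, 28.7, 10.5, 49.4, -4, 0.58], [0, 0, 28.7, 10.5, 49.4, -4, 0.58], [0, 0, 28.7, 10.5, 49.4, -4, 0.58]]}}

```text
time: 2.55
position: [0.6245, 0.2737, 0.1813]
tool_rot: [-2.199, -2.243, 0.003]
ft_force: [0.1, -0.9, -0.3]
grip_width: 0.581
grip_force: 0.0
```

```bash
python3 - <<'E'
from h import *
snap('wrist','w1');s=ctrl.get_state();print(s['position'],s['joint_positions'],s['grip_width'],R.from_rotvec(s['tool_rot']).as_matrix())
print(proj('w1',[.6255,.274,.028]))
w,t,sc='w0','t0','s0'
a,e1=tri([(t,438.2,281.5),(sc,234.5,172),(w,264,243)]);b,e2=tri([(t,439.7,250),(sc,218.3,209),(w,327,218)])
d=a-b;print(a,e1,b,e2,np.linalg.norm(d),d/np.linalg.norm(d),np.arccos(d[2]/np.linalg.norm(d)))
E
```

```text
[0.62524453 0.27137459 0.18162876] [ 0.07915794  0.51293091 -0.75019781  1.39514047  0.34978635  1.37035702
 -0.65916292] 0.577082275843855 [[-1.69482395e-02  9.99855930e-01 -9.36684397e-04]
 [ 9.99853823e-01  1.69460751e-02 -2.27228773e-03]
 [-2.25608723e-03 -9.75058752e-04 -9.99996980e-01]]
[313.35108946 226.77864026]
[ 0.4799424  -0.20112149  0.10674838] [np.float64(0.001683613814713219), np.float64(0.0012303643691845949), np.float64(0.002510618216487288)] [ 0.53656486 -0.21529006  0.05622451] [np.float64(0.0005364419983174217), np.float64(0.0015151854088005729), np.float64(0.001143215589265189)] 0.07719788322967622 [-0.73347166  0.18353576  0.65447226] 0.8573119052583164
```

View pics/w1.png

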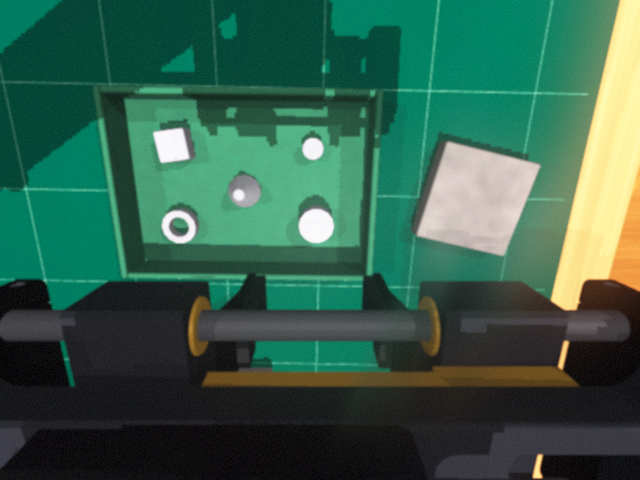

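The wrist view shows the anvil's top at (316,224), against a predicted (313,227), so my estimate is about 2 mm off. I'll nudge for that and descend.

Emit:
{"name": "carry_out", "arguments": {"steps": [[0, 0, 0, 0.15, 0.15, -5, 0.58], [0, 0, 0, 0.15, 0.15, -9, 0.58], [0, 0, 0, 0.15, 0.15, -12, 0.58], [0, 0, 0, 0.15, 0.15, -14, 0.58], [0, 0, 0, 0.15, 0.15, -15, 0.58], [0, 0, 0, 0.15, 0.15, -16, 0.58], [0, 0, 0, 0.15, 0.15, -16.6, 0.58], [0, 0, 0, 0.15, 0.15, -17, 0.58], [0, 0, 0, 0.15, 0.15, -17, 0.58], [0, 0, 0, 0.15, 0.15, -17, 0.58]]}}

```text
time: 3.6
position: [0.6267, 0.2754, 0.0133]
tool_rot: [2.2, 2.241, 0.002]
ft_force: [-0.4, 0.9, 0.5]
grip_width: 0.583
grip_force: 0.0
```

Emit:
{"name": "carry_out", "arguments": {"steps": [[0, 0, 0, 0, 0, 0, 0.2], [0, 0, 0, 0, 0, 0, 0.2], [0, 0, 0, 0, 0, 0, 0.2], [0, 0, 0, 0, 0, 0, 0.2], [0, 0, 0, 0, 0, 0, 0.2], [0, 0, 0, 0, 0, 0, 0.2], [0, 0, 0, 0, 0, 0, 0.2], [0, 0, 0, 0, 0, 0, 0.2]], "squeeze": 30}}

```text
time: 4.4
position: [0.6264, 0.2752, 0.0128]
tool_rot: [2.201, 2.242, 0.001]
ft_force: [-0.4, -0.2, 2.5]
grip_width: 0.372
grip_force: 30.0
```

Emit:
{"name": "carry_out", "arguments": {"steps": [[0, 0, 0, 0, 0, 3, 0.2], [0, 0, 0, 0, 0, 7, 0.2], [0, 0, 0, 0, 0, 11, 0.2], [0, 0, 0, -2, -4, 11, 0.2], [0, 0, 0, -4, -8, 11, 0.2], [0, 0, 0, -6, -12, 11, 0.2], [0, 0, 0, -8, -16, 11, 0.2], [0, 0, 0, -10, -20, 11, 0.2], [0, 0, 0, -11.8, -24, 11, 0.2], [0, 0, 0, -11.8, -25.2, 9, 0.2], [0, 0, 0, -11.8, -25.2, 6, 0.2], [0, 0, 0, -11.8, -25.2, 4.4, 0.2]]}}

```text
time: 5.6
position: [0.5064, 0.0216, 0.0543]
tool_rot: [-2.202, -2.238, 0.004]
ft_force: [-0.5, 1.0, -2.1]
grip_width: 0.368
grip_force: 30.0
```

Emit:
{"name": "carry_out", "arguments": {"steps": [[0, 0, 0, 0, 0, -1, 0.2], [0, 0, 0, 0, 0, -1.5, 0.2], [0, 0, 0, 0, 0, -1.8, 0.2], [0, 0, 0, 0, 0, -1.95, 0.2], [0, 0, 0, 0, 0, -1.95, 0.2], [0, 0, 0, 0, 0, -1.95, 0.2]]}}

```text
time: 6.2
position: [0.5088, 0.0231, 0.0376]
tool_rot: [2.2, 2.241, 0.001]
ft_force: [0.4, 0.2, -1.7]
grip_width: 0.368
grip_force: 30.0
```

Emit:
{"name": "carry_out", "arguments": {"steps": [[0, 0, 0, 0, 0, -0.05, 0.2], [0, 0, 0, 0, 0, -0.1, 0.2], [0, 0, 0, 0, 0, -0.1, 0.2]]}}

```text
time: 6.5
position: [0.5087, 0.023, 0.0367]
tool_rot: [2.2, 2.241, 0.0]
ft_force: [-1.1, -1.1, 4.0]
grip_width: 0.369
grip_force: 30.0
```

Emit:
{"name": "carry_out", "arguments": {"steps": [[0, 0, 0, 0, 0, 0, 0.65], [0, 0, 0, 0, 0, 0, 0.65], [0, 0, 0, 0, 0, 0, 0.65], [0, 0, 0, 0, 0, 0, 0.65], [0, 0, 0, 0, 0, 0, 0.65], [0, 0, 0, 0, 0, 2, 0.65], [0, 0, 0, 0, 0, 5, 0.65], [0, 0, 0, 0, 0, 9, 0.65], [0, 0, 0, 0, 0, 13, 0.65], [0, 0, 0, 0, 0, 17, 0.65]]}}

```text
time: 7.5
position: [0.508, 0.0231, 0.2076]
tool_rot: [2.201, 2.242, -0.0]
ft_force: [2.1, -0.5, 0.6]
grip_width: 0.649
grip_force: 0.0
```

```bash
cat > fit.py <<'E'
from h import *
def axis(f,x,y,w,h,thr=60):
    im=cv2.imread(f'pics/{f}.png')[y:y+h,x:x+w];hs=cv2.cvtColor(im,cv2.COLOR_BGR2HSV)
    m=((hs[...,1]<thr)&(hs[...,2]>70)).astype(np.uint8)
    n,l,st,c=cv2.connectedComponentsWithStats(m);k=1+np.argmax(st[1:,4])
    ys,xs=np.where(l==k);P=np.c_[xs+x,ys+y].astype(np.float32);vx,vy,x0,y0=cv2.fitLine(P,cv2.DIST_L2,0,.01,.01).ravel()
    t=(P-[x0,y0])@[vx,vy];return (x0,y0),(vx,vy),t.min(),t.max(),len(P)
def fit(V,upper):
    N=[];B=[]
    for v in V:
        (x0,y0),(vx,vy),a,b,n=axis(*v);print(v[0],x0,y0,vx,vy,a,b,n)
        o,d1=ray(v[0],x0-30*vx,y0-30*vy);_,d2=ray(v[0],x0+30*vx,y0+30*vy);nn=np.cross(d1,d2);nn/=np.linalg.norm(nn);N.append(nn);B.append(nn@o)
    N=np.array(N);B=np.array(B);u,s,vt=np.linalg.svd(N);d=vt[2]*np.sign(vt[2][2]);p=np.linalg.lstsq(np.r_[N,[d]],np.r_[B,d@upper],rcond=None)[0]
    print('axis',d,'lean',np.arccos(d[2]),'azi',np.degrees(np.arctan2(d[1],d[0])),'near upper',p,'resid',N@p-B,s);return p,d
E
python3 - <<'E'
from fit import *
V=[('t0',428,240,22,48),('s0',214,165,30,50),('w0',250,205,82,50)]
fit(V,np.array([.48,-.2012,.1067]));fit(V[:2],np.array([.48,-.2012,.1067]));fit(V[1:],np.array([.48,-.2012,.1067]))
snap('top','t1');snap('scene','s1')
t=cv2.imread('pics/t1.png');s=cv2.imread('pics/s1.png')
cv2.imwrite('pics/c1.png',np.hstack([t[60:390:1,100:550],s[120:450,200:540]]))
E
```

```text
t0 438.29218 267.58435 0.037638072 -0.9992914 -16.490292 18.635462 332
s0 226.24286 189.6 0.4166957 -0.90904605 -22.395994 21.049675 350
w0 291.47806 230.71474 0.92714965 -0.37469122 -37.49665 41.229088 1276
axis [-0.67317314  0.19839732  0.7123738 ] lean 0.7779214580689162 azi 163.5787217020359 near upper [ 0.48791207 -0.1989541   0.11354768] resid [-2.76741837e-04 -2.90563117e-05  2.48433693e-04] [1.72198146 0.18637268 0.00671494]
t0 438.29218 267.58435 0.037638072 -0.9992914 -16.490292 18.635462 332
s0 226.24286 189.6 0.4166957 -0.90904605 -22.395994 21.049675 350
axis [-0.6918337   0.19096366  0.6963469 ] lean 0.8005014529799315 azi 164.5691435759217 near upper [ 0.48669678 -0.19931773  0.11283719] resid [-2.77555756e-17  0.00000000e+00] [1.40601413 0.15206664]
s0 226.24286 189.6 0.4166957 -0.90904605 -22.395994 21.049675 350
w0 291.47806 230.71474 0.92714965 -0.37469122 -37.49665 41.229088 1276
axis [-0.66092732  0.20394696  0.72220545] lean 0.7638107419481566 azi 162.85097829791482 near upper [ 0.48871256 -0.1986829   0.1139625 ] resid [-2.77555756e-16 -1.94289029e-16] [1.4040066  0.16960382]
```

View pics/c1.png

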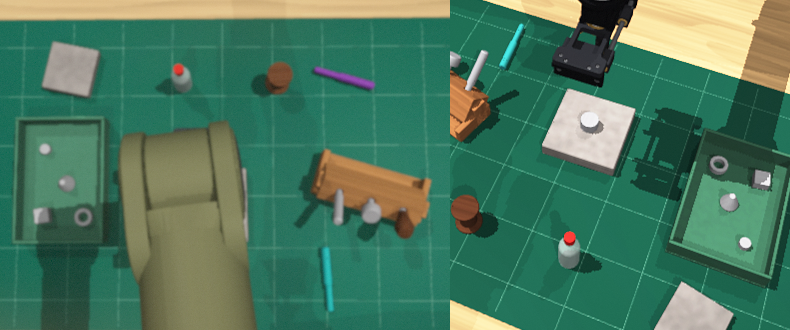

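The picture shows the anvil standing at about the middle of the slab, with the other four parts still in the tray. The lean fit gives 0.778 rad, which matches. I'll grip the setter along its axis, and compute that pre-grasp pose now.

```bash
cat >> fit.py <<'E'
def frame(lean,azi):
    d=np.array([np.sin(lean)*np.cos(azi),np.sin(lean)*np.sin(azi),np.cos(lean)]);x=np.array([np.sin(azi),-np.cos(azi),0]);z=-d;return d,np.c_[x,np.cross(z,x),z]
def delta(Rt,p,R0=None):
    s=ctrl.get_state();R0=R.from_rotvec(s['tool_rot']) if R0 is None else R0
    print('turn',np.degrees((R.from_matrix(Rt)*R0.inv()).as_rotvec()).round(2),'shift',(100*(p-s['position'])).round(2))
E
python3 - <<'E'
from fit import *
d,Rt=frame(.78,np.radians(163.6));up=np.array([.484,-.200,.110]);delta(Rt,up-.054*d+.10*d);print(d,Rt,ctrl.get_state()['joint_positions'])
E
```

```text
turn [ -5.83 -43.88 -16.54] shift [ -5.89 -21.44  -6.91]
[-0.67466577  0.19856494  0.71091354] [[ 0.28234146  0.68198929  0.67466577]
 [ 0.95931397 -0.20072036 -0.19856494]
 [ 0.          0.70327942 -0.71091354]] [ 0.64189857  0.06836699 -0.76493187  1.78848938  0.05190895  1.2940216
 -0.11725987]
```

Emit:
{"name": "carry_out", "arguments": {"steps": [[-0.7, -5.5, -2.1, 0, -3, 0, 0.5], [-1.5, -11, -4.1, -1, -6, 0, 0.5], [-2.2, -16.5, -6.2, -2, -9, 0, 0.5], [-2.9, -22, -8.3, -3, -12, 0, 0.5], [-3.6, -27.4, -10.3, -4, -15, 0, 0.5], [-4.4, -33, -12.4, -5, -18, 0, 0.5], [-5.1, -38.4, -14.5, -5.9, -21.4, -1, 0.5], [-5.8, -43.9, -16.5, -5.9, -21.4, -3, 0.5], [-5.8, -43.9, -16.5, -5.9, -21.4, -5, 0.5], [-5.8, -43.9, -16.5, -5.9, -21.4, -5, 0.5], [-5.8, -43.9, -16.5, -5.9, -21.4, -5, 0.5]]}}

```text
time: 8.7
position: [0.4847, -0.2043, 0.1404]
tool_rot: [2.017, 1.539, 0.604]
ft_force: [1.4, 1.6, 0.7]
grip_width: 0.496
grip_force: 0.0
```

```bash
python3 - <<'E'
from fit import *
snap('wrist','w2');s=ctrl.get_state();print(s['position'],s['joint_positions'],R.from_rotvec(s['tool_rot']).as_matrix())
d=frame(.78,np.radians(163.6))[0];up=np.array([.484,-.200,.110]);print(proj('w2',up),proj('w2',up-.08*d))
E
```

```text
[ 0.4856141  -0.20192079  0.13923474] [ 0.74920204 -0.30008229 -0.2658543   2.43335011 -0.68608346  0.38252226
  0.76533235] [[ 0.25017804  0.73251991  0.63310783]
 [ 0.96770949 -0.20999248 -0.13943279]
 [ 0.03081059  0.64754748 -0.76140198]]
[277.34482776 275.51600531] [295.03703677 243.24902977]
```

View pics/w2.png

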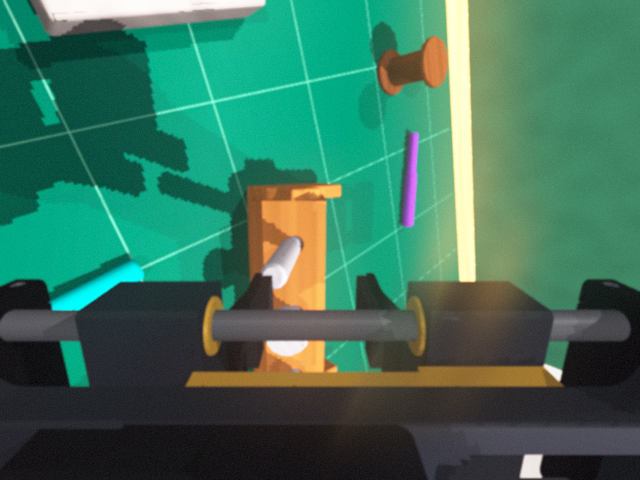

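The wrist view shows the setter's upper end at about (273,271) and its mouth at (298,242). The arm is stopped by q2 and q4 limits, so an axial approach is out of reach. Instead I'll close along the rack's y at a smaller tilt (25°), coming in from above, and first refine the rod's pose by least squares.

```bash
python3 - <<'E'
from fit import *
from scipy.optimize import least_squares
O=[('t0',438.2,281.3,439.7,250),('s0',234.5,172,218.3,209),('w0',264,243,327,218),('w2',273,271,298,242)]
L=[(v[0],)+axis(*v)[:2] for v in [('t0',428,240,22,48),('s0',214,165,30,50),('w0',250,205,82,50)]]
def res(q):
    d,_=frame(q[3],q[4]);up=q[:3];mo=up-.08*d;r=[(q[3]-.78)/.015,(mo[2]-.057)/.002]
    for f,a,b,c,e in O:
        s=1.5; r+=list((proj(f,up)-[a,b])/s)+list((proj(f,mo)-[c,e])/3/s)
    for f,(x0,y0),(vx,vy) in L:
        for p in(up,mo): u=proj(f,p)-[x0,y0]; r.append((u[0]*vy-u[1]*vx)/.8)
    return r
q=least_squares(res,[.484,-.2,.11,.78,np.radians(163.6)]);x=q.x;d,_=frame(x[3],x[4]);print(x,np.degrees(x[4]),q.cost,np.array(q.fun).round(1));print('sd',np.sqrt(np.diag(np.linalg.inv(q.jac.T@q.jac))))
up=x[:3];az=x[4];t=np.radians(25);z=np.array([-np.sin(t)*np.cos(az),-np.sin(t)*np.sin(az),-np.cos(t)]);y=np.array([-np.sin(az),np.cos(az),0]);y=y*np.sign(-y[1]);Rt=np.c_[np.cross(y,z),y,z]
g=up-.035*d;print('grasp',g,'tcp',g+.019*z,'z',z,Rt)
np.savez('plan.npz',Rt=Rt,g=g,z=z,d=d,up=up)
delta(Rt,g+.019*z-.08*z)
E
```

```text
[ 0.48271309 -0.19877121  0.11006802  0.79455928  2.8486495 ] 163.2155937637012 9.71628718415838 [ 1.  -1.5 -0.6 -1.6 -0.1 -0.1  0.3  0.6 -0.2  0.2 -0.9 -0.6 -0.1 -0.3
  1.4  2.5 -0.7  0.2  0.7 -0.2 -1.3 -0.6  0.3 -0.2]
sd [0.00071848 0.00057593 0.00127378 0.01326507 0.01532144]
grasp [ 0.50662356 -0.2059831   0.08554704] tcp [ 0.51431122 -0.20830186  0.06832719] z [ 0.40461393 -0.12204    -0.90630779] [[ 0.86769738 -0.28877124  0.40461393]
 [-0.26171562 -0.95739813 -0.12204   ]
 [ 0.42261826  0.         -0.90630779]]
turn [ 4.928e+01 -1.000e-02 -7.771e+01] shift [-0.37  0.34  0.16]
```

Emit:
{"name": "carry_out", "arguments": {"steps": [[0, 0, 0, 3, 0, 4, 0.5], [0, 0, 0, 3, 0, 6, 0.5], [0, 0, 0, 3, 0, 6, 0.5]]}}

```text
time: 9.05
position: [0.5235, -0.2009, 0.2018]
tool_rot: [2.002, 1.559, 0.593]
ft_force: [0.4, 1.5, 0.4]
grip_width: 0.501
grip_force: 0.0
```

```bash
python3 - <<'E'
from fit import *
P=np.load('plan.npz');s=ctrl.get_state();print(s['position'],s['joint_positions'],R.from_rotvec(s['tool_rot']).as_matrix())
delta(P['Rt'],P['g']+.019*P['z']-.09*P['z'])
E
```

```text
[ 0.52348778 -0.2009443   0.20179637] [ 0.59200209 -0.30125934 -0.16908353  2.29729651 -0.39044807  0.47714642
  0.45132703] [[ 0.23815886  0.73875642  0.63049132]
 [ 0.97102003 -0.19449129 -0.13890014]
 [ 0.0200117   0.6453     -0.7636671 ]]
turn [ 49.6   -0.34 -78.58] shift [-4.56  0.36 -5.19]
```

Emit:
{"name": "carry_out", "arguments": {"steps": [[49.6, -0.3, -78.6, -1, 0, 0, 0.4], [49.6, -0.3, -78.6, -2, 0, 0, 0.4], [49.6, -0.3, -78.6, -2, 0, 0, 0.4], [49.6, -0.3, -78.6, -2, 0, 0, 0.4], [49.6, -0.3, -78.6, -2, 0, 0, 0.4], [49.6, -0.3, -78.6, -3, 0, 0, 0.4], [49.6, -0.3, -78.6, -3, 0, -1, 0.4], [49.6, -0.3, -78.6, -4, 0.4, -2, 0.4], [49.6, -0.3, -78.6, -4.6, 0.4, -3, 0.4], [49.6, -0.3, -78.6, -4.6, 0.4, -4, 0.4], [49.6, -0.3, -78.6, -4.6, 0.4, -5.2, 0.4], [49.6, -0.3, -78.6, -4.6, 0.4, -5.2, 0.4]]}}

```text
time: 10.25
position: [0.4744, -0.1965, 0.1448]
tool_rot: [2.978, -0.444, 0.656]
ft_force: [-0.2, -0.0, 0.2]
grip_width: 0.399
grip_force: 0.0
```

```bash
python3 - <<'E'
from fit import *
P=np.load('plan.npz');snap('wrist','w3');s=ctrl.get_state();print(s['position'],s['joint_positions'],R.from_rotvec(s['tool_rot']).as_matrix()[:,2])
delta(P['Rt'],P['g']+.019*P['z']);print(proj('w3',P['up']),proj('w3',P['up']-.08*P['d']))
E
```

```text
[ 0.47481878 -0.19660875  0.14570431] [ 0.67670808 -0.21516766 -0.27988201  2.23709095 -0.16128055  0.68353105
 -1.37118936] [ 0.40398325 -0.1200224  -0.9068584 ]
turn [-0.13 -0.04  0.  ] shift [ 3.95 -1.17 -7.74]
[316.6573464  280.85428693] [316.00315703 213.44696304]
```

View pics/w3.png

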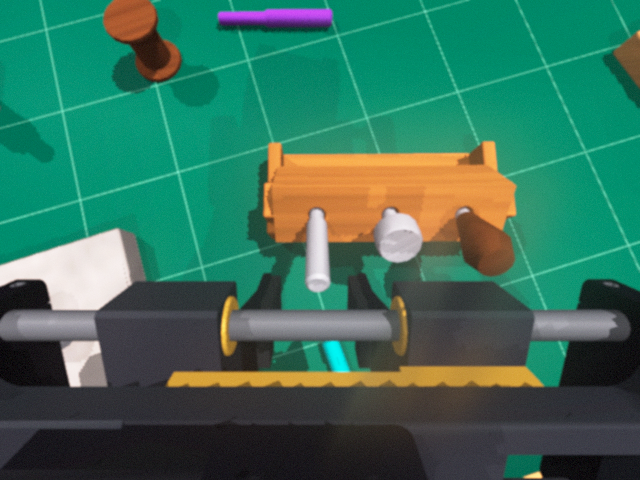

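The wrist view shows the setter's end at (318,282) and its mouth at (317,212), both within 2 px of prediction. Descending along the tool axis.

Emit:
{"name": "carry_out", "arguments": {"steps": [[0, 0, 0, 1, -0.3, -1.9, 0.4], [0, 0, 0, 2, -0.6, -3.9, 0.4], [0, 0, 0, 2.7, -0.8, -5.3, 0.4], [0, 0, 0, 3.2, -0.95, -6.3, 0.4], [0, 0, 0, 3.6, -1.05, -7.1, 0.4], [0, 0, 0, 3.95, -1.15, -7.75, 0.4], [0, 0, 0, 3.95, -1.15, -7.75, 0.4], [0, 0, 0, 3.95, -1.15, -7.75, 0.4]]}}

```text
time: 11.1
position: [0.515, -0.2085, 0.0695]
tool_rot: [2.977, -0.444, 0.664]
ft_force: [0.5, 0.4, -0.3]
grip_width: 0.399
grip_force: 0.0
```

Emit:
{"name": "carry_out", "arguments": {"steps": [[0, 0, 0, 0, 0, 0, 0], [0, 0, 0, 0, 0, 0, 0], [0, 0, 0, 0, 0, 0, 0], [0, 0, 0, 0, 0, 0, 0], [0, 0, 0, 0, 0, 0, 0], [0, 0, 0, 0, 0, 0, 0], [0, 0, 0, 0, 0, 0, 0]], "squeeze": 45}}

```text
time: 11.8
position: [0.515, -0.2093, 0.0697]
tool_rot: [2.975, -0.446, 0.664]
ft_force: [-3.1, -3.2, 5.2]
grip_width: 0.172
grip_force: 44.8
```

Emit:
{"name": "carry_out", "arguments": {"steps": [[0, 0, 0, -0.65, 0.2, 0.74, 0], [0, 0, 0, -1.3, 0.4, 1.48, 0], [0, 0, 0, -1.95, 0.58, 2.2, 0], [0, 0, 0, -2.6, 0.78, 2.95, 0], [0, 0, 0, -3.2, 0.97, 3.7, 0], [0, 0, 0, -3.2, 0.97, 3.7, 0]]}}

```text
time: 12.4
position: [0.4821, -0.1977, 0.1066]
tool_rot: [2.977, -0.444, 0.663]
ft_force: [0.0, -0.4, -0.9]
grip_width: 0.17
grip_force: 44.8
```

Emit:
{"name": "carry_out", "arguments": {"steps": [[0, 0, 0, 0, 0, 4, 0], [0, 0, 0, 0, 0, 8, 0], [1.9, 6.2, 0, 1, 2, 12, 0], [3.8, 12.4, 0, 2, 4, 14, 0], [5.6, 18.6, 0, 3, 6, 14, 0], [7.5, 24.8, 0, 3, 8, 14, 0], [9.4, 31, 0, 3, 10, 14, 0], [11.3, 37.2, 0, 3, 12, 14, 0], [13.1, 43.4, 0, 3, 14, 14, 0], [13.1, 43.4, 0, 3, 14, 14, 0], [13.1, 43.4, 0, 3, 14, 14, 0], [13.1, 43.4, 0, 3, 14, 14, 0]]}}

```text
time: 13.6
position: [0.5126, -0.0592, 0.2465]
tool_rot: [-3.008, 0.452, 0.535]
ft_force: [0.3, 0.3, -0.8]
grip_width: 0.171
grip_force: 44.8
```

```bash
python3 - <<'E'
from fit import *
s=ctrl.get_state();Rm=R.from_rotvec(s['tool_rot']).as_matrix();print(s['position'],s['joint_positions'],Rm,s['grip_width'],s['grip_force'])
snap('scene','s2');snap('wrist','w4');snap('top','t2')
g=s['position']-.019*Rm[:,2];print(g)
for f in('s2','t2','w4'):print(f,proj(f,g),proj(f,g-[0,0,.085]),proj(f,g+[0,0,.035]))
u,v=proj('s2',g-[0,0,.03]).astype(int);c=cv2.imread('pics/s2.png')[max(v-100,0):v+140,max(u-120,0):u+120];print(u-120,v-100)
cv2.imwrite('pics/c2.png',np.hstack([cv2.resize(c,(400,400)),cv2.resize(cv2.imread('pics/w4.png')[180:480,170:470],(400,400))]))
E
```

```text
[ 0.51261142 -0.05922535  0.24646285] [ 0.4979541   0.34170863 -0.49658861  1.4583799   0.05806596  1.71875281
 -1.87208589] [[ 8.97193304e-01 -2.94263900e-01 -3.29321928e-01]
 [-2.75938933e-01 -9.55723835e-01  1.02223562e-01]
 [-3.44821520e-01 -8.41554490e-04 -9.38667892e-01]] 0.1705984286760308 44.8398634653131
[ 0.51886854 -0.0611676   0.26429754]
s2 [293.98201318 153.4543275 ] [294.98336159 186.60970235] [293.52541635 138.33607402]
t2 [363.38759532 252.26176437] [359.75370385 255.76749222] [365.14592952 250.56544481]
w4 [317.56897431 312.59962209] [316.5459669  217.08913559] [318.30726572 381.52832293]
174 65
```

View pics/c2.png

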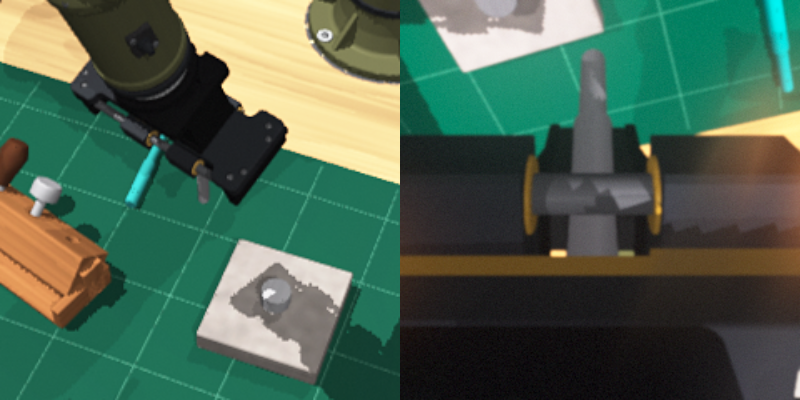

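The scene crop shows the setter held nearly upright, with its tip at s2 (297.6,184) and w4 (315.5,222). The anvil's top is at about s2 (340,239.5).

```bash
python3 - <<'E'
from fit import *
print('tip',tri([('s2',297.6,183.5),('w4',315.5,222)]))
print('anvil',atz('s2',339.8,239.5,.052),proj('s2',[.5085,.023,.052]))
# rod axis lines in w4: print gray-row centres of lower thin part
im=cv2.imread('pics/w4.png');print(proj('w4',[.5085,.023,.052]))
o,dd=ray('w4',315.5,222);print(o,dd/np.linalg.norm(dd))
E
```

```text
tip (array([ 0.514248  , -0.05915975,  0.18081105]), [np.float64(0.0017240436468699697), np.float64(0.001724043646870211)])
anvil [0.51100072 0.02244166 0.052     ] [340.56075113 238.53867048]
[241.67120024 181.02687952]
[ 0.63383205 -0.09503617  0.37242232] [-0.51667749  0.15562346 -0.84191788]
```

Emit:
{"name": "carry_out", "arguments": {"steps": [[-0.7, -2.4, 0, 0, 3, 0, 0], [-0.7, -2.4, 0, -0.4, 6, 0, 0], [-0.7, -2.4, 0, -0.75, 8.3, -2, 0], [-0.7, -2.4, 0, -0.75, 8.3, -4, 0], [-0.7, -2.4, 0, -0.75, 8.3, -6, 0], [-0.7, -2.4, 0, -0.75, 8.3, -7.5, 0], [-0.7, -2.4, 0, -0.75, 8.3, -9, 0], [-0.7, -2.4, 0, -0.75, 8.3, -9, 0], [-0.7, -2.4, 0, -0.75, 8.3, -9, 0], [-0.7, -2.4, 0, -0.75, 8.3, -9, 0]]}}

```text
time: 14.75
position: [0.506, 0.0242, 0.1571]
tool_rot: [-3.024, 0.454, 0.469]
ft_force: [0.3, 1.2, -0.8]
grip_width: 0.17
grip_force: 44.8
```

```bash
python3 - <<'E'
from fit import *
s=ctrl.get_state();Rm=R.from_rotvec(s['tool_rot']).as_matrix();g=s['position']-.019*Rm[:,2];print(s['position'],g,s['grip_force'],s['qd'].round(3))
snap('scene','s3');snap('wrist','w5')
for f in('s3','w5'):print(f,proj(f,g),proj(f,g-[0,0,.083]),proj(f,[.5095,.023,.052]))
k=np.hstack([cv2.resize(cv2.imread('pics/s3.png')[150:270,280:400],(400,400),interpolation=2),cv2.resize(cv2.imread('pics/w5.png')[130:330,220:420],(400,400),interpolation=2)]);cv2.imwrite('pics/c3.png',k)
E
```

```text
[0.50603198 0.02423749 0.15709147] [0.51152815 0.02249841 0.17519582] 44.840518657074426 [-0.001 -0.003 -0.001 -0.001  0.001 -0.002 -0.002]
s3 [342.86108852 199.88671163] [340.68554013 227.55678731] [340.37031232 238.96131013]
w5 [318.0817759  313.41705645] [317.14110143 223.59169674] [317.00536656 199.72460029]
```

View pics/c3.png

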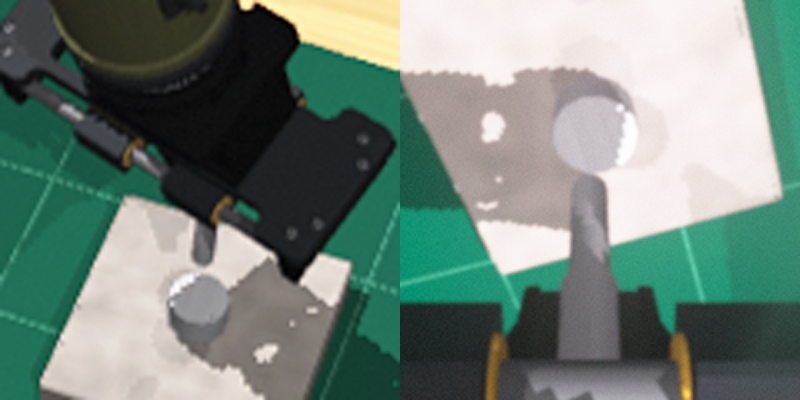

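The scene crop shows the tip's end at about s3 (340.9,226) with the anvil's top at (339.4,240). The wrist crop shows the tip at w5 (315,222.5) and the anvil's top at (317,196.5).

```bash
python3 - <<'E'
from fit import *
print('tip',tri([('s3',340.9,226),('w5',315,222.5)]));a=atz('s3',339.4,240,.052);b=atz('w5',317,196.5,.052);print('anvil',a,b,tri([('s3',339.4,240),('w5',317,196.5)]))
E
```

```text
tip (array([0.51488231, 0.02289923, 0.09938337]), [np.float64(0.0016946345256689328), np.float64(0.0016946345256689467)])
anvil [0.51230233 0.02214435 0.052     ] [0.51215196 0.02220047 0.052     ] (array([0.51222883, 0.02216757, 0.05200748]), [np.float64(7.213017921250104e-05), np.float64(7.21301792125199e-05)])
```

Emit:
{"name": "carry_out", "arguments": {"steps": [[0, 0, 0, -0.1, 0, -0.4, 0], [0, 0, 0, -0.1, 0, -0.8, 0], [0, 0, 0, -0.1, 0, -1.2, 0], [0, 0, 0, -0.1, 0, -1.2, 0], [0, 0, 0, -0.1, 0, -1.2, 0], [0, 0, 0, -0.1, 0, -1.2, 0], [0, 0, 0, -0.1, 0, -1.2, 0], [0, 0, 0, -0.1, 0, -1.2, 0]]}}

```text
time: 15.65
position: [0.5044, 0.0243, 0.1443]
tool_rot: [-3.024, 0.454, 0.471]
ft_force: [0.0, 0.2, -1.8]
grip_width: 0.173
grip_force: 44.8
```

```bash
python3 - <<'E'
from h import *
s=ctrl.get_state();print(s['position'],s['grip_force'],s['ft_force']);print(ctrl.close_job())
E
```

```text
[0.50444266 0.02426682 0.14430503] 44.84062553026888 [ 0.01066116  0.23758653 -1.75305253]
the job is handed in; nothing more can be done
None
```

The job is handed in, though no verdict came back: the anvil stands released near the slab's middle, and the setter is gripped near-upright (about 2° off), its tip roughly 3 cm above the anvil and within about 3 mm of its centre by my last measurements.

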